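# Shut the cool box and lean a sample tube over the light panel

### The job

The other samples are already in the cool box, so first shut its lid fully to keep them cold. Then draw the orange-capped tube out of the rack and show its pellet: hold it over the middle of the lit panel, leaning about 45 degrees from upright with the cap higher than the tip, and its tip raised about 12 cm above the bench. Finish still holding it there, steady and touching nothing but the gripper; do not shift the other tubes or anything else on the bench.

Things in the scene. Friction and masses are not known exactly. Their poses are not given: they have to be found in the camera images.
- coollid (a joint): hinged lid of the cool box: 0 = shut, positive = open (rad, at most 1.25); a light lid with a stiff hinge, it stays where it is left and closes with 1 to 2 N pushed at its free edge; its own stop ends the travel at 0
- coolbox: white cool box fixed to the bench, 160 (x) x 200 (y) x 90 mm high, loaded with small tubes that stay below its rim; origin at the centre of its underside, z up; the lid is hinged along the rim at its +x side
- lid_hinge (a point): middle of the lid's hinge line, at the level of the lid's underside; the axis is the box's y axis; turns with the lid. The blue lid is 160 long (from the hinge) x 200 x 10 mm thick, with a 17 mm tab at the middle of its free edge; when shut it lies flat on the box and its top is 100 mm above the bench
- lid_edge (a point): middle of the lid's free edge, on its outer (top) face, 160 mm from the hinge (the tab sticks out 17 mm beyond it); the point's own z axis is the outward normal of the lid
- rack: grey tube rack fixed to the bench, 60 (x) x 200 (y) x 60 mm high, one row of four round holes along its y axis at 50 mm pitch, each 32 mm wide and 50 mm deep; three hold tubes, one is empty; origin at the centre of its underside
- tube_orange: THE TUBE: clear sample tube with a square flat-sided ORANGE cap, loose, about 50 g, 121 mm long; body round, 29 mm wide, conical tip; cap 32 x 32 x 20 mm (101 to 121 mm from the tip), flats facing along the tube's x and y, within 8 degrees of the rack's. Origin at the tip, z towards the cap. It stands upright in a hole, tip 10 mm and cap top 131 mm above the bench
- tube_orange_mid (a point): point on the orange-capped tube's axis, 60 mm from the tip (about mid-length)
- tube_orange_cap (a point): centre of the orange cap, 111 mm from the tip: the place to grip, from above, on the two flats that face across the rack's row (along the rack's x); held firmly there the tube does not swing in the grip
- tube_blue: same tube with a blue cap in another hole: leave alone; origin at its tip
- tube_white: same tube with a white cap in another hole: leave alone; origin at its tip
- panel: flat lit inspection panel fixed to the bench, grey frame and bright white top, 160 (x) x 180 (y) x 12 mm high; origin at the centre of its underside
- beaker: glass beaker, 72 mm wide, 90 high; loose, leave alone; origin at the centre of its underside
- bottle: white reagent bottle, 60 mm wide, 140 high; loose, leave alone; origin at the centre of its underside
- tipbox: blue box of pipette tips with yellow top, 90 x 120 x 62 mm high; loose, leave alone; origin at the centre of its underside
- loosecap: square orange tube cap lying on the bench, 32 mm wide, 20 high; loose, leave alone; origin at the centre of its underside
- marker: marker pen lying on the bench, 130 mm long, 13 thick; loose, leave alone; origin at the centre of its underside, near mid-length
There are look-alikes about, which are no part of the job. Leave any pink look-alike of the tube_orange alone. Of the things that look like the panel, the larger one is meant.

How it is judged:
By the outcome, as a careful person would: the job done as asked, in the order asked, and still so for the second after the job is handed in, while the arm keeps its last pose, push and grip.
It also fails if it takes over 53 s, if anything falls off the work surface, if the arm or the gripper's body presses on something with over 40 N, if the wrist force passes 120 N, or if a joint passes its speed limit or range.

### The arm

A 7-joint arm with a two-finger parallel gripper is mounted at the origin on the work surface. World frame = base frame: x ahead of the robot, y to its left, z up, the work surface at z = 0. Lengths are in m, angles in degrees, forces in N, time in s.
With the tool pointing down it reaches from about 0.425 to 0.875 m from the base axis. Payload 4.7 kg.
Tool frame: the origin (TCP) lies midway between the tips of the shut fingers; the grasp point (between the pads) lies env.grip_point_offset behind it (env.grip_point_offset is the distance from the TCP to the grasp point, in m); z points along the fingers, y is the line along which they close (so a half turn about z gives the same grasp; the last joint's range is limited). The gripper opens to 87 mm and grips with 3 to 60 N. Pads are 19 mm wide; open, the fingers measure 117 mm over their backs; the gripper's body (75 mm by 190 mm) begins 51 mm behind the grasp point.
Start: joints at [65.953, 18.392, -4.016, 83.108, 1.295, 78.541, -3.26], TCP at [0.273, -0.59, 0.223] pointing down, gripper open.
Joint ranges: [-163.93, 163.93], [-17.29, 119.83], [-79.2, 71.16], [3.27, 140.29], [-89.18, 269.18], [5.43, 117.66], [-154.24, 154.24]. Speed limits (degrees/s): [147.25, 147.25, 180, 180, 180, 180, 180].

### API

Orientations are given as [roll, pitch, yaw] about the fixed x, y, z axes, in that order (R = Rz(yaw) Ry(pitch) Rx(roll)).
In Python, from cell import env gives the robot as it stands.
- The arm moves only by the shell command python3 -m creep 'ROWS' [FORCE]. ROWS is a JSON object of lists of equal length, an entry for each row: "translation": the shift along the tool's x, y, z in units of 0.08 m (1.0 is 0.08 m), a list of three; "turn": the turn, a rotation vector about the tool's x, y, z in units of 180 degrees (1.0 is 180 degrees), a list of three; "grip": the opening, from 0 (shut) to 1 (fully open). In form: {"translation": [[x, y, z], ...], "turn": [[ax, ay, az], ...], "grip": [grip, ...]}. A call has 1 to 5 rows; each row shifts and turns the commanded pose from where the row before left it, along the tool's axes as they then stand; what a row does not reach is not made up. A row lasts 1/8 s, in which the tool goes at most 62.5 mm and 10.7 degrees, less where a joint would pass 70% of its speed; a pose out of reach is approached as far as the arm can. A call with a number of a shift or a turn outside -1 to 1 is refused whole. A call with a gripper value outside its range is refused whole. The fingers move at their own pace and stop on an object; FORCE is the grip in N (left out, the last holds). Time passes only in rows, so rows that do not move let the fingers close. It gives the time, the measured TCP pose, the force, the opening and the grip force at its end, in the units of the state.
- env.get_obs(): the state, without advancing time (a new reading comes with each control period).
- env.read_camera(name): name is "scene" or "top" or "wrist"; returns a dict with "frame" (420x560x3 uint8, red, green, blue), "z_map" (420x560 float32, m along the optical axis (not along the pixel's ray), 0 where there is no reading), "K" (3x3 intrinsics, pixels), "D" ([k1, k2, p1, p2, k3] as OpenCV has them; the pictures are not rectified), "rvec" (rotation vector, rad) and "tvec" (3), from world to camera coordinates, as OpenCV has them. Camera axes: x right, y down, z forward; pixel columns grow to the right and rows downward; lengths in m; the calibration is good to about 2 mm. A picture is of the moment at which its call begins.
- env.sign_off(): hands the job in; it is judged then, once.
The state is a dict: "time_s": time; "qpos": joint angles; "joint_velocities": joint speeds; "effort": joint torques, N m; "tool_pos": TCP position; "tool_rot": TCP orientation; "force": force on the tool from outside, world axes, zero at the start; "wrist_torque": the same for the moment, N m; "grip_width": finger opening in m; "grasp_force": force on a finger pad.
Only numpy, scipy, OpenCV 4.12 (cv2) and the standard library are available. Lean on these libraries where they do the work, as an engineer would, in place of code of your own. Each camera call takes 0.05 s, during which the arm holds its last target. There are 200 camera calls.

## Working session

There is one attempt and no reset: what is moved stays moved. The work goes in short steps, Python scripts to look and compute and a shell command to move; the robot and the scene stay as the last step left them, time stands still between calls to the robot, and variables do not carry over. Pictures are saved under pics/ and viewed, at most 10 in all, crops included, and the job is handed in when it is done.

```bash
mkdir -p pics
cat > h.py <<'E'
import numpy as np,cv2
from cell import env
from scipy.spatial.transform import Rotation as R
def cap(n):
    c=env.read_camera(n); np.savez(f'{n}.npz',**c); return c
def load(n): return dict(np.load(f'{n}.npz'))
def px(c,pts):
    uv=np.array(pts,float).reshape(-1,1,2)
    n=cv2.undistortPoints(uv,c['K'],c['D']).reshape(-1,2)
    return n
def world(c,u,v,z=None):
    """by depth, or by plane height z"""
    n=px(c,[[u,v]])[0]; Rm=cv2.Rodrigues(c['rvec'])[0]; t=np.ravel(c['tvec'])
    d=Rm.T@np.array([n[0],n[1],1]); o=-Rm.T@t
    if z is None:
        s=c['z_map'][int(round(v)),int(round(u))]
    else: s=(z-o[2])/d[2]
    return o+s*d
def cloud(c):
    H,W=c['z_map'].shape; u,v=np.meshgrid(np.arange(W),np.arange(H))
    n=px(c,np.stack([u,v],-1).reshape(-1,2)); zz=c['z_map'].reshape(-1)
    P=np.c_[n,np.ones(len(n))]*zz[:,None]
    Rm=cv2.Rodrigues(c['rvec'])[0]
    return ((P-np.ravel(c['tvec']))@Rm).reshape(H,W,3)
def save(c,f,crop=None,s=1):
    im=c['frame'][...,::-1]
    if crop: a,b,x,y=crop; im=im[b:y,a:x]
    cv2.imwrite('pics/'+f,cv2.resize(im,None,fx=s,fy=s,interpolation=cv2.INTER_CUBIC))
E
python3 - <<'E'
from h import *
for n in('top','scene'): save(cap(n),n+'1.png',None,1.4)
o=env.get_obs();print(o, env.grip_point_offset)
E
```

```text
{'time_s': 0.1, 'qpos': array([65.95266253, 18.43387881, -4.01598847, 83.16625166,  1.29782093,
       78.54146109, -3.26015304]), 'joint_velocities': array([-0.04148484, -0.13830177,  0.02431586, -0.24870972, -0.08102329,
        0.04440008,  0.04915293]), 'effort': array([ 3.32671407e-04, -4.92571163e+01, -4.05580765e-01, -3.13402712e+01,
       -6.42590923e-02,  3.94133676e-02,  1.12486600e-04]), 'tool_pos': array([ 0.2729523 , -0.58937903,  0.2215961 ]), 'tool_rot': array([-1.79903798e+02,  8.03720162e-03,  2.48577453e+01]), 'force': array([ 0.87421244,  0.26962127, -0.15486145]), 'wrist_torque': array([-0.00374659,  0.02330682,  0.05031658]), 'grasp_force': 0.0, 'grip_width': 0.08695393894370576} 0.0187
```

View pics/top1.png

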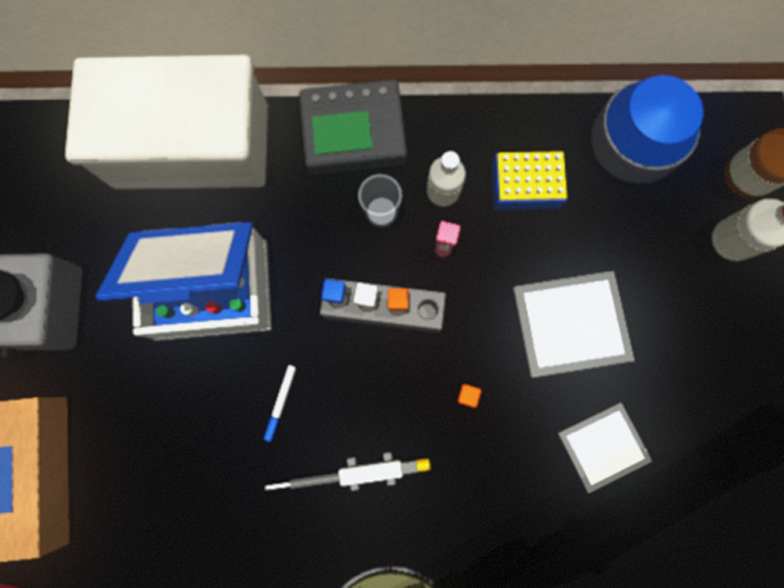

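View pics/scene1.png

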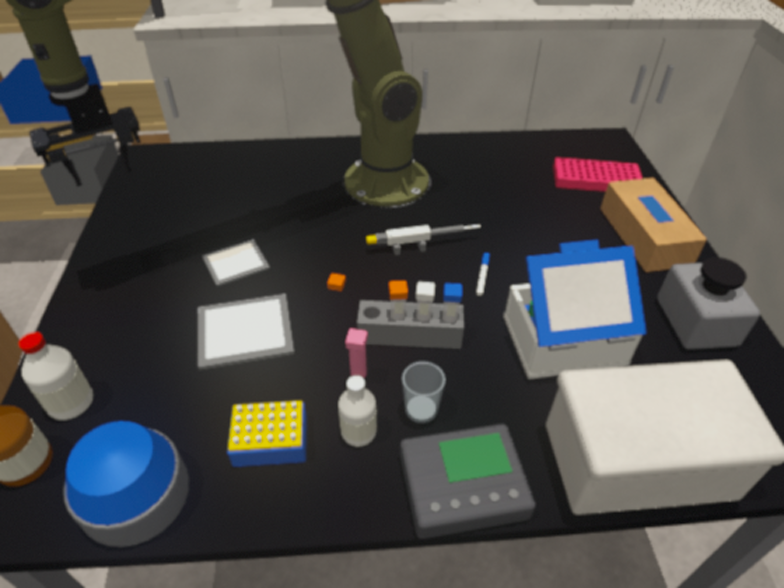

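The top view shows two orange things: the cap at (397,299) in the rack, beside the empty hole, and the loose cap at (469,396) lying on the bench. The tall tube at (447,235) is pink. The one in the rack is the target. There are two white panels, a larger one at (574,323) and a smaller one at (605,447), and the larger is meant. The cool box is at about (200,280). Its lid is open, with the free edge up and towards the robot. I'll measure these and check a crop.

Run:
```python
from h import *
T=load('top');S=load('scene');C=cloud(T);CS=cloud(S)
save(T,'crop.png',(60,140,420,300),2.2)
q=lambda p:np.round(p,3)
f=lambda u,v,z=None:q(world(T,u/1.4,v/1.4,z))
print('orange cap',f(398,299),f(398,299,.131),'loose',f(469,396),'pink',f(448,233))
def blob(c,P,lo,hi,box,zr):
    hsv=cv2.cvtColor(c['frame'],cv2.COLOR_RGB2HSV)
    m=cv2.inRange(hsv,lo,hi)>0
    m&=(P[...,0]>box[0])&(P[...,0]<box[1])&(P[...,1]>box[2])&(P[...,1]<box[3])&(P[...,2]>zr[0])&(P[...,2]<zr[1])
    return P[m]
def rect(n,Q):
    r=cv2.minAreaRect((Q[:,:2]*1000).astype(np.float32)); print(n,len(Q),r,q(Q[:,2].mean()),q(np.median(Q,0)))
for n,c,P in(('T',T,C),('S',S,CS)):
    rect(n+' cap',blob(c,P,(5,150,100),(20,255,255),(.3,.9,-.5,.5),(.12,.14)))
    rect(n+' loose',blob(c,P,(5,150,100),(20,255,255),(.3,.9,-.5,.5),(.005,.04)))
    a=f(574,323);rect(n+' panel',blob(c,P,(0,0,70),(179,60,255),(a[0]-.13,a[0]+.13,a[1]-.13,a[1]+.13),(.006,.03)))
    a=f(415,312);rect(n+' rack',blob(c,P,(0,0,0),(179,80,255),(a[0]-.1,a[0]+.1,a[1]-.15,a[1]+.15),(.055,.066)))
    rect(n+' boxrim',blob(c,P,(0,0,0),(179,80,255),(.4,.85,.15,.75),(.083,.095)))
    L=blob(c,P,(105,150,60),(130,255,255),(.3,.9,.1,.8),(.1,.4));rect(n+' lid',L);print(q(L[L[:,2].argmax()]),q(L.min(0)),q(L.max(0)))
print('lid pts top',[f(*p) for p in((110,294),(150,300),(240,290),(250,226),(133,230),(220,295))])
print('lid pts scene',[q(world(S,u/1.4,v/1.4)) for u,v in((580,250),(535,262),(630,255),(640,335),(545,340),(587,295))])
```

```text
orange cap [ 0.536 -0.018  0.129] [ 0.536 -0.018  0.131] loose [ 0.389 -0.135  0.02 ] pink [ 0.642 -0.097  0.119]
T cap 221 ((538.0321044921875, -17.062641143798828), (29.99727439880371, 30.524885177612305), 89.13805389404297) 0.129 [ 0.537 -0.017  0.129]
T loose 191 ((390.8984680175781, -134.8560333251953), (32.135963439941406, 31.978473663330078), 72.8685073852539) 0.018 [ 0.391 -0.135  0.018]
T panel 4897 ((511.8590087890625, -319.08502197265625), (160.3097381591797, 181.85687255859375), 8.571247100830078) 0.011 [ 0.51  -0.318  0.011]
T rack 1234 ((541.9332275390625, 5.328697204589844), (193.84884643554688, 60.62150955200195), 82.29045867919922) 0.059 [0.532 0.001 0.059]
T boxrim 1583 ((659.6573486328125, 416.96234130859375), (341.9131164550781, 426.06890869140625), 5.198875904083252) 0.089 [0.537 0.344 0.088]
T lid 2165 ((598.421630859375, 259.0041198730469), (139.00486755371094, 306.1246337890625), 4.724352836608887) 0.169 [0.557 0.303 0.189]
[0.531 0.272 0.212] [0.523 0.101 0.1  ] [0.668 0.415 0.212]
S cap 140 ((541.8597412109375, -16.790176391601562), (30.844789505004883, 33.6
[... 511 characters left out ...]
6562, 436.4822998046875), (342.14239501953125, 463.4154357910156), 4.7475056648254395) 0.089 [0.623 0.325 0.089]
S lid 2240 ((595.0309448242188, 313.0938415527344), (141.2056884765625, 201.70358276367188), 4.72548770904541) 0.156 [0.589 0.304 0.162]
[0.529 0.337 0.213] [0.522 0.209 0.1  ] [0.673 0.416 0.213]
lid pts top [array([0.536, 0.386, 0.198]), array([0.526, 0.327, 0.204]), array([0.569, 0.249, 0.04 ]), array([0.663, 0.219, 0.101]), array([ 0.689,  0.458, -0.001]), array([0.561, 0.283, 0.039])]
lid pts scene [array([0.543, 0.307, 0.202]), array([0.563, 0.222, 0.196]), array([0.55 , 0.4  , 0.191]), array([0.65 , 0.414, 0.086]), array([0.663, 0.231, 0.103]), array([0.607, 0.312, 0.152])]
```

View pics/crop.png

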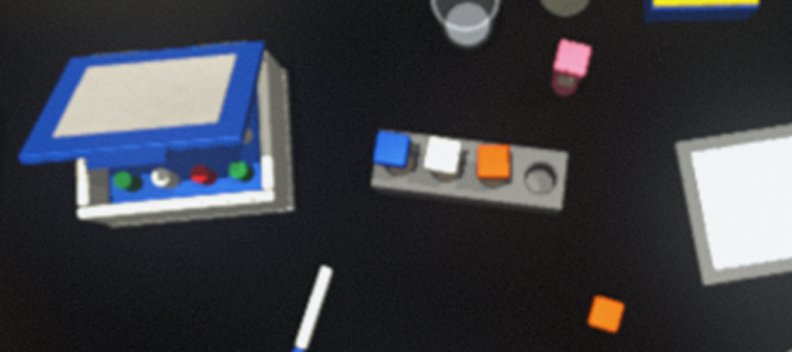

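The crop confirms it: the orange-capped tube stands in the rack next to the empty hole at crop (493,160), and the loose cap is on the bench at (606,313). The lid is about 0.7 rad open, with its edge near x 0.54, y 0.31, z 0.20. I'll work out the rows that bring the closed gripper over it.

```bash
cat >> h.py <<'E'
def plan(pos,rpy,n,show=None):
    """print n rows in tool units from the present pose to pos, rpy"""
    from scipy.spatial.transform import Slerp
    o=env.get_obs(); p0=o['tool_pos']; r0=R.from_euler('xyz',o['tool_rot'],degrees=True); r1=R.from_euler('xyz',rpy,degrees=True)
    s=Slerp([0,1],R.concatenate([r0,r1])); tv=(r0.inv()*r1).as_rotvec()/np.pi/n
    step=(np.array(pos)-p0)/n
    print('n',n,'step mm',np.linalg.norm(step)*1e3,'deg/row',np.linalg.norm(tv)*180,'turn',np.round(tv,4))
    for i in range(n): print(np.round(s(i/n).inv().apply(step)/.08,3).tolist())
E
python3 -c "
from h import *
plan([.56,.309,.26],[180,0,90],18)"
```

```text
n 18 step mm 52.439151322231574 deg/row 3.6190180615758147 turn [-0.     -0.     -0.0201]
[0.443, -0.482, -0.026]
[0.473, -0.453, -0.026]
[0.5, -0.423, -0.026]
[0.526, -0.39, -0.026]
[0.55, -0.356, -0.026]
[0.571, -0.321, -0.026]
[0.59, -0.284, -0.026]
[0.607, -0.246, -0.026]
[0.621, -0.208, -0.026]
[0.633, -0.168, -0.026]
[0.642, -0.128, -0.026]
[0.649, -0.087, -0.026]
[0.653, -0.046, -0.027]
[0.655, -0.004, -0.027]
[0.654, 0.037, -0.027]
[0.65, 0.078, -0.027]
[0.644, 0.119, -0.027]
[0.635, 0.16, -0.027]
```

```bash
python3 -m creep '{"translation":[[0.44,-0.48,-0.05],[0.47,-0.45,-0.05],[0.5,-0.42,-0.05],[0.53,-0.39,-0.05],[0.55,-0.36,-0.05]],"turn":[[0,0,-0.02],[0,0,-0.02],[0,0,-0.02],[0,0,-0.02],[0,0,-0.02]],"grip":[0,0,0,0,0]}' 10
python3 -m creep '{"translation":[[0.57,-0.32,-0.05],[0.59,-0.28,-0.05],[0.61,-0.25,-0.05],[0.62,-0.21,0],[0.63,-0.17,0]],"turn":[[0,0,-0.02],[0,0,-0.02],[0,0,-0.02],[0,0,-0.02],[0,0,-0.02]],"grip":[0,0,0,0,0]}'
python3 -c "
from h import *
plan([.56,.309,.255],[180,0,90],8)"
```

```text
time_s: 0.72
tool_pos: [0.3533, -0.3388, 0.2423]
tool_rot: [-180.0, 0.0, 43.0]
force: [0.6, -0.6, -0.2]
grip_width: 0.045
grasp_force: 0.0
time_s: 1.35
tool_pos: [0.4331, -0.0897, 0.2544]
tool_rot: [180.0, 0.0, 61.0]
force: [0.8, -0.8, -0.2]
grip_width: 0.0014
grasp_force: 0.0
n 8 step mm 52.299926466160954 deg/row 3.6295789488058277 turn [ 0.      0.     -0.0202]
[0.641, -0.129, -0.001]
[0.648, -0.088, -0.001]
[0.652, -0.047, -0.001]
[0.654, -0.006, -0.001]
[0.653, 0.036, -0.001]
[0.649, 0.077, -0.001]
[0.643, 0.118, -0.001]
[0.634, 0.158, -0.001]
```

```bash
python3 -m creep '{"translation":[[0.64,-0.13,0],[0.65,-0.09,0],[0.65,-0.05,0],[0.65,0,0],[0.65,0.04,0]],"turn":[[0,0,-0.02],[0,0,-0.02],[0,0,-0.02],[0,0,-0.02],[0,0,-0.02]],"grip":[0,0,0,0,0]}'
python3 -m creep '{"translation":[[0.64,0.08,0],[0.62,0.12,0],[0.5,0.16,0],[0,0,0]],"turn":[[0,0,-0.02],[0,0,-0.02],[0,0,-0.02],[0,0,0]],"grip":[0,0,0,0]}'
python3 - <<'E'
from h import *
print(env.get_obs()['tool_pos'])
c=cap('scene');save(c,'lid.png',(330,140,530,290),3)
P=cloud(c);hsv=cv2.cvtColor(c['frame'],cv2.COLOR_RGB2HSV)
m=(P[...,0]>.52)&(P[...,0]<.67)&(P[...,1]>.2)&(P[...,1]<.42)&(P[...,2]>.1)&(P[...,2]<.215)
m&=cv2.inRange(hsv,(105,150,60),(130,255,255))>0
Q=P[m];mu=Q.mean(0);n=np.linalg.svd(Q-mu,full_matrices=False)[2][2];n*=np.sign(n[2]);print(mu,n,np.degrees(np.arctan2(n[0],n[2])),np.degrees(np.arctan2(n[1],n[0])))
print('z at tcp xy',mu[2]-((np.array([.56,.309])-mu[:2])@n[:2])/n[2])
E
```

```text
time_s: 1.98
tool_pos: [0.5135, 0.1583, 0.2544]
tool_rot: [180.0, 0.0, 78.9]
force: [-0.1, -1.2, -0.6]
grip_width: 0.0003
grasp_force: 0.0
time_s: 2.48
tool_pos: [0.5598, 0.2967, 0.253]
tool_rot: [-179.8, -0.1, 90.0]
force: [-0.3, 0.1, -0.4]
grip_width: 0.0004
grasp_force: 0.0
[0.55978085 0.29666211 0.25304798]
[0.59606066 0.30789248 0.15666999] [0.63955206 0.0504837  0.76708837] 39.81931064711997 4.5133430559125
z at tcp xy 0.1866623048695026
```

View pics/lid.png

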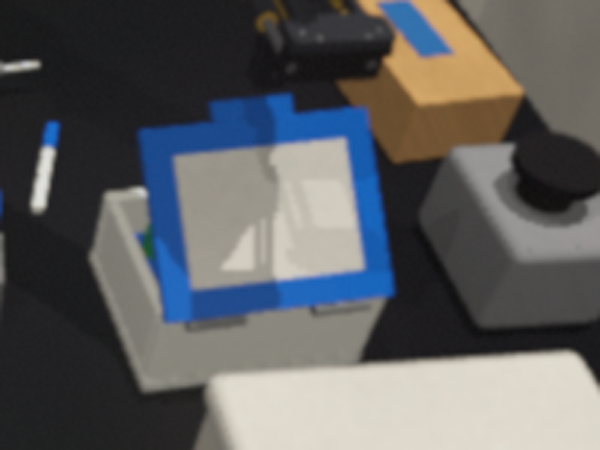

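The lid is about 40° open and the gripper is above its free edge. I'll push it down.

```bash
python3 -m creep '{"translation":[[0,0,0.4],[0,0,0.3],[0,0,0.2],[0,-0.04,0.2],[0,-0.04,0.2]],"turn":[[0,0,0],[0,0,0],[0,0,0],[0,0,0],[0,0,0]],"grip":[0,0,0,0,0]}'
python3 -m creep '{"translation":[[0,-0.04,0.2],[0,-0.04,0.15],[0,-0.04,0.15],[0,-0.03,0.12],[0,0,0]],"turn":[[0,0,0],[0,0,0],[0,0,0],[0,0,0],[0,0,0]],"grip":[0,0,0,0,0]}'
```

```text
time_s: 3.15
tool_pos: [0.5546, 0.2927, 0.1502]
tool_rot: [179.9, 0.0, 89.6]
force: [0.1, -0.7, 1.0]
grip_width: 0.0005
grasp_force: 0.4
time_s: 3.78
tool_pos: [0.5427, 0.2934, 0.1011]
tool_rot: [180.0, -0.0, 89.7]
force: [-0.7, -0.1, 0.4]
grip_width: 0.0004
grasp_force: 0.0
```

```bash
python3 -m creep '{"translation":[[0,0,0.05],[0,0,0.03],[0,0,0.02],[0,0,0]],"turn":[[0,0,0],[0,0,0],[0,0,0],[0,0,0]],"grip":[0,0,0,0]}'
```

```text
time_s: 4.28
tool_pos: [0.5427, 0.2936, 0.1004]
tool_rot: [179.8, 0.2, 89.7]
force: [-14.1, -10.4, 42.3]
grip_width: 0.0007
grasp_force: 21.1
```

The lid hit its stop at z = 0.100. I'll back off, go above the tube and open.

```bash
python3 -m creep '{"translation":[[0,0,-0.3],[0,0,-0.6],[0,0,-0.6],[-0.4,0,-0.4],[-0.7,0,0]],"turn":[[0,0,0],[0,0,0],[0,0,0],[0,0,0],[0,0,0.007]],"grip":[0,0,0,0,0]}'
python3 -m creep '{"translation":[[-0.75,0,0],[-0.75,0,0],[-0.75,0,0],[-0.4,0,0],[0,0,0]],"turn":[[0,0,0.007],[0,0,0.007],[0,0,0],[0,0,0],[0,0,0]],"grip":[0.8,0.8,0.8,0.8,0.8]}' 10
python3 - <<'E'
from h import *
c=cap('wrist');save(c,'w1.png',None,1.4);t=cap('top')
P=cloud(t);m=(P[...,0]>.47)&(P[...,0]<.7)&(P[...,1]>.2)&(P[...,1]<.43)&(P[...,2]>.08)
Q=P[m];print('lid z pctiles',np.percentile(Q[:,2],[1,5,50,95,99]))
for n,c in(('w',c),):
    P=cloud(c);hsv=cv2.cvtColor(c['frame'],cv2.COLOR_RGB2HSV)
    m=(cv2.inRange(hsv,(5,150,60),(20,255,255))>0)&(P[...,2]>.12)&(P[...,2]<.14)
    Q=P[m];print(len(Q))
    if len(Q): print(cv2.minAreaRect((Q[:,:2]*1000).astype(np.float32)),Q[:,2].mean())
o=env.get_obs();print(o['tool_pos'],o['tool_rot'],o['grip_width'])
E
```

```text
time_s: 4.9
tool_pos: [0.5426, 0.208, 0.2479]
tool_rot: [179.7, -0.2, 88.7]
force: [0.4, -1.5, -0.1]
grip_width: 0.0003
grasp_force: 0.0
time_s: 5.52
tool_pos: [0.5306, -0.0104, 0.2445]
tool_rot: [-180.0, 0.1, 85.5]
force: [-0.8, 0.3, -0.5]
grip_width: 0.0426
grasp_force: 0.0
lid z pctiles [0.085141   0.09576912 0.09967095 0.10258156 0.10376745]
1070
((538.67724609375, -15.754321098327637), (30.94055938720703, 31.15300941467285), 89.60269165039062) 0.13169009854215355
[ 0.53074534 -0.00578143  0.24480559] [ 1.79997192e+02 -4.30682247e-02  8.58859462e+01] 0.05035264604746489
```

View pics/w1.png

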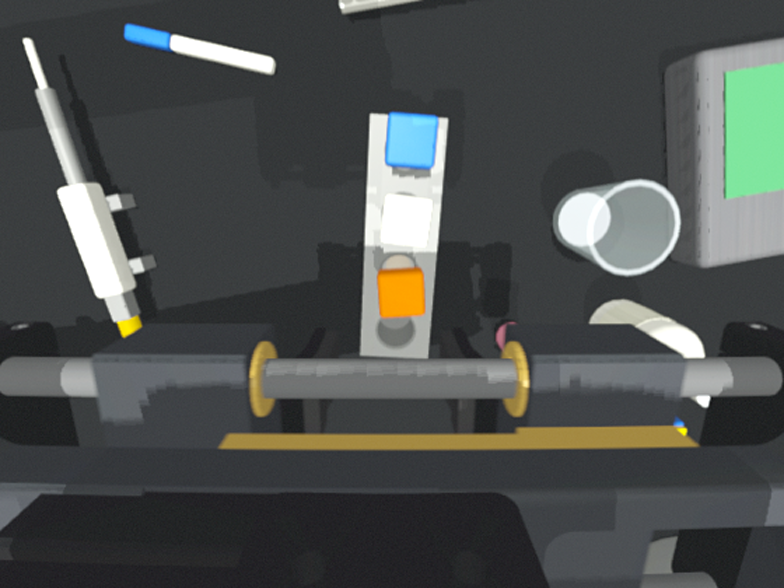

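The lid is shut: its top is flat at 0.0997. The wrist view has the orange cap at (400,293), with the white cap at (406,220) and the empty hole at (396,330) on either side. The cap is at (0.539, -0.0165) and its flats are almost along world x/y, so I'll centre over it and descend.

```bash
python3 -m creep '{"translation":[[-0.13,0.11,0],[0,0,0.3],[0,0,0.4],[0,0,0]],"turn":[[0,0,-0.01],[0,0,-0.01],[0,0,0],[0,0,0]],"grip":[0.8,0.8,0.8,0.8]}'
python3 -c "
from h import *
o=env.get_obs();plan([.539,-.0165,.102],[180,0,89.6],1);print(o['tool_pos'],o['tool_rot'],o['grip_width'])"
```

```text
time_s: 6.12
tool_pos: [0.5371, -0.0154, 0.1869]
tool_rot: [-179.7, -0.1, 89.7]
force: [0.3, -0.1, 1.0]
grip_width: 0.0694
grasp_force: 0.0
n 1 step mm 84.91279234195964 deg/row 0.2826449533429265 turn [-0.0014 -0.0005  0.0004]
[-0.015, 0.028, 1.061]
[ 0.53712649 -0.01543105  0.18688539] [-1.79741432e+02 -8.32807334e-02  8.96778842e+01] 0.06943131361291294
```

```bash
python3 -m creep '{"translation":[[-0.01,0.03,0.25],[0,0,0.25],[0,0,0.25],[0,0,0.25],[0,0,0.05]],"turn":[[0,0,0],[0,0,0],[0,0,0],[0,0,0],[0,0,0]],"grip":[0.8,0.8,0.8,0.8,0.8]}'
python3 -m creep '{"translation":[[0,0,0],[0,0,0],[0,0,0],[0,0,0],[0,0,0]],"turn":[[0,0,0],[0,0,0],[0,0,0],[0,0,0],[0,0,0]],"grip":[0.45,0.3,0.3,0.3,0.3]}' 20
```

```text
time_s: 6.75
tool_pos: [0.5399, -0.0184, 0.1029]
tool_rot: [-179.8, -0.0, 89.5]
force: [-0.4, -0.3, -0.4]
grip_width: 0.0699
grasp_force: 0.0
time_s: 7.38
tool_pos: [0.5413, -0.0185, 0.1052]
tool_rot: [180.0, 0.0, 89.5]
force: [0.0, 0.6, 1.2]
grip_width: 0.0319
grasp_force: 20.0
```

The cap is gripped: 31.9 mm opening, 20 N. I'll lift it straight out.

```bash
python3 -m creep '{"translation":[[0,0,0],[0,0,-0.1],[0,0,-0.25],[0,0,-0.35],[0,0,-0.4]],"turn":[[0,0,0],[0,0,0],[0,0,0],[0,0,0],[0,0,0]],"grip":[0.3,0.3,0.3,0.3,0.3]}' 30
python3 -m creep '{"translation":[[0,0,-0.4],[0,0,-0.35],[0,0,-0.15],[0,0,0]],"turn":[[0,0,0],[0,0,0],[0,0,0],[0,0,0]],"grip":[0.3,0.3,0.3,0.3]}'
python3 - <<'E'
from h import *
c=cap('scene');save(c,'lift.png',(180,140,400,300),3)
plan([.492,-.306,.262],[180,0,58],9)
E
```

```text
time_s: 8.0
tool_pos: [0.5412, -0.0183, 0.1949]
tool_rot: [180.0, 0.0, 89.5]
force: [0.2, 0.0, 0.7]
grip_width: 0.032
grasp_force: 30.0
time_s: 8.5
tool_pos: [0.5415, -0.0183, 0.2658]
tool_rot: [179.9, 0.0, 89.5]
force: [0.0, 0.2, -1.4]
grip_width: 0.0321
grasp_force: 30.0
n 9 step mm 32.410700528613376 deg/row 3.497303083329925 turn [-0.      0.      0.0194]
[-0.4, -0.064, 0.004]
[-0.403, -0.04, 0.004]
[-0.405, -0.015, 0.004]
[-0.405, 0.01, 0.004]
[-0.404, 0.034, 0.004]
[-0.401, 0.059, 0.004]
[-0.396, 0.083, 0.004]
[-0.391, 0.107, 0.004]
[-0.383, 0.131, 0.004]
```

View pics/lift.png

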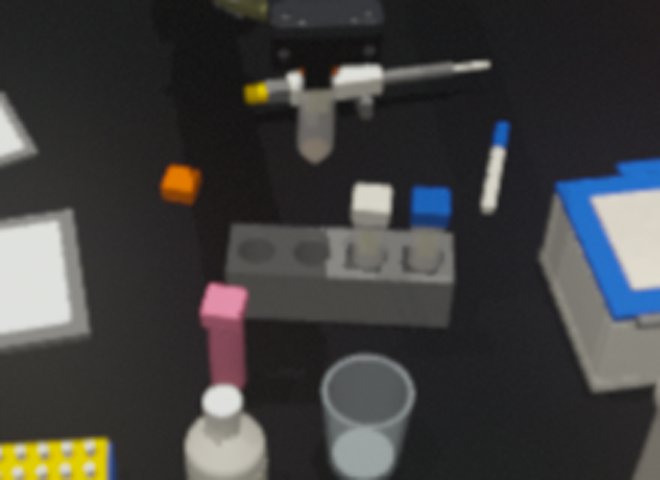

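The tube hangs from the gripper, tip at (315,155) in the crop, clear of the rack. The two other tubes still stand and the lid is flat. Next I'll carry it over the panel.

```bash
python3 -m creep '{"translation":[[-0.4,-0.06,0],[-0.4,-0.04,0],[-0.4,-0.02,0],[-0.4,0.01,0],[-0.4,0.03,0]],"turn":[[0,0,0.02],[0,0,0.02],[0,0,0.02],[0,0,0.02],[0,0,0.02]],"grip":[0.3,0.3,0.3,0.3,0.3]}'
python3 -m creep '{"translation":[[-0.4,0.06,0],[-0.4,0.08,0],[-0.4,0.11,0],[-0.3,0.1,0],[0,0,0]],"turn":[[0,0,0.02],[0,0,0.02],[0,0,0.02],[0,0,0.015],[0,0,0]],"grip":[0.3,0.3,0.3,0.3,0.3]}'
python3 -c "
from h import *
plan([.492,-.306,.22],[135,0,58.1],8)"
```

```text
time_s: 9.18
tool_pos: [0.5127, -0.179, 0.2648]
tool_rot: [-180.0, 0.0, 71.2]
force: [0.6, -0.2, -0.4]
grip_width: 0.0316
grasp_force: 30.0
time_s: 9.8
tool_pos: [0.4897, -0.3009, 0.2644]
tool_rot: [-180.0, 0.0, 57.7]
force: [0.6, 0.7, -0.3]
grip_width: 0.0317
grasp_force: 30.0
n 8 step mm 5.59863820881052 deg/row 5.630611372356497 turn [-0.0313  0.0001 -0.0003]
[-0.005, 0.007, 0.069]
[-0.005, 0.0, 0.07]
[-0.005, -0.006, 0.07]
[-0.005, -0.013, 0.069]
[-0.005, -0.02, 0.067]
[-0.005, -0.026, 0.065]
[-0.005, -0.033, 0.062]
[-0.005, -0.039, 0.058]
```

```bash
python3 -m creep '{"translation":[[0,0,0.07],[0,0,0.07],[0,-0.01,0.07],[0,-0.01,0.07],[0,-0.02,0.07]],"turn":[[-0.031,0,0],[-0.031,0,0],[-0.031,0,0],[-0.031,0,0],[-0.031,0,0]],"grip":[0.3,0.3,0.3,0.3,0.3]}'
python3 -m creep '{"translation":[[0,-0.03,0.06],[0,-0.03,0.06],[0,-0.04,0.06],[0,0,0]],"turn":[[-0.031,0,0],[-0.031,0,0],[-0.032,0,0],[0,0,0]],"grip":[0.3,0.3,0.3,0.3]}'
python3 - <<'E'
from h import *
for n in('top','scene'): save(cap(n),'tilt_'+n+'.png')
plan([.492,-.306,.186],[135,0,58.1],2)
a=cv2.imread('pics/tilt_top.png')[140:320,340:500];b=cv2.imread('pics/tilt_scene.png')[130:310,100:260]
cv2.imwrite('pics/tilt.png',cv2.resize(np.hstack([a,b]),None,fx=2.5,fy=2.5,interpolation=cv2.INTER_CUBIC))
E
```

```text
time_s: 10.42
tool_pos: [0.4935, -0.2976, 0.2369]
tool_rot: [151.9, 0.0, 58.1]
force: [0.1, 0.7, -0.8]
grip_width: 0.0323
grasp_force: 30.0
time_s: 10.92
tool_pos: [0.4965, -0.3004, 0.2182]
tool_rot: [137.4, 0.3, 58.0]
force: [0.8, 0.5, 0.1]
grip_width: 0.0321
grasp_force: 30.0
n 2 step mm 17.98550343128878 deg/row 1.0706221035417065 turn [-0.0058  0.0012  0.    ]
[-0.03, -0.165, 0.15]
[-0.031, -0.168, 0.147]
```

View pics/tilt.png

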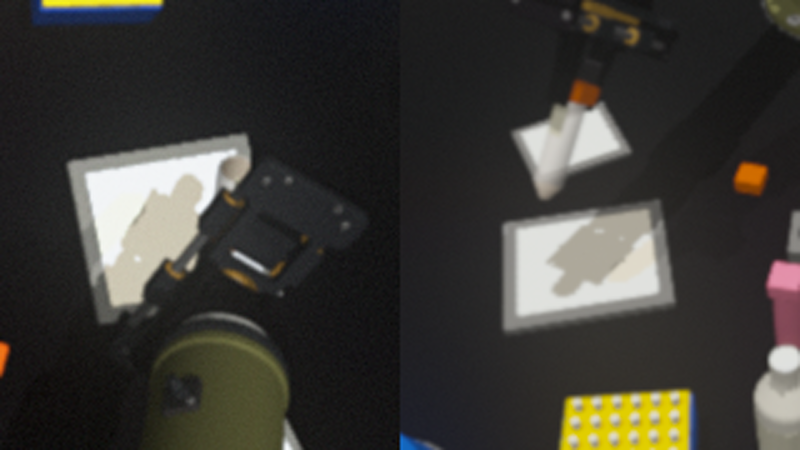

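The tube leans with its tip at (236,160) in the left crop and (545,193) in the right, cap higher. I'll lower it to height.

```bash
python3 -m creep '{"translation":[[-0.03,-0.12,0.11],[-0.03,-0.12,0.11],[0,-0.07,0.06],[0,0,0],[0,0,0]],"turn":[[-0.004,0,0],[-0.004,0,0],[-0.002,0,0],[0,0,0],[0,0,0]],"grip":[0.3,0.3,0.3,0.3,0.3]}'
python3 - <<'E'
from h import *
t=cap('top');s=cap('scene');save(s,'fin.png',(100,120,260,260),4)
o=env.get_obs();r=R.from_euler('xyz',o['tool_rot'],degrees=True);w=r.apply([0,0,1])
tip=o['tool_pos']+.0935*w
print(o['tool_pos'],o['tool_rot'],'tip',tip,'mid',tip-.06*w,'lean',np.degrees(np.arccos(-w[2])))
for n,c in(('top',t),('scene',s)):
    for X in (tip,tip-.06*w,tip-.111*w): print(n,cv2.projectPoints(X[None],c['rvec'],c['tvec'],c['K'],c['D'])[0].ravel())
plan([.492,-.306,.186],[135,0,58.1],1)
# cap points orange
P=cloud(s);hsv=cv2.cvtColor(s['frame'],cv2.COLOR_RGB2HSV)
m=(cv2.inRange(hsv,(3,120,40),(20,255,255))>0)&(P[...,2]>.12)&(P[...,2]<.3)&(P[...,1]<-.1)
print('cap pts',P[m].mean(0),m.sum())
E
```

```text
time_s: 11.65
tool_pos: [0.4915, -0.3087, 0.1887]
tool_rot: [135.2, 0.3, 57.5]
force: [0.7, 0.2, -0.4]
grip_width: 0.0317
grasp_force: 30.0
[ 0.49156621 -0.30841927  0.18851788] [135.20487877   0.31545126  57.57484314] tip [ 0.54697717 -0.34405104  0.12216841] mid [ 0.51141933 -0.32118573  0.16474561] lean 44.79599583691459
top [435.79375289 207.65280745]
top [433.76934421 221.27201422]
top [431.84646775 234.18780984]
scene [155.0509925  215.41491867]
scene [162.62262307 193.03033195]
scene [169.13091127 173.870503  ]
n 1 step mm 3.518629564109609 deg/row 0.646425411982003 turn [-0.0011  0.0033 -0.0008]
[0.029, -0.03, 0.014]
cap pts [ 0.59972757 -0.43779273  0.19079477] 373
```

View pics/fin.png

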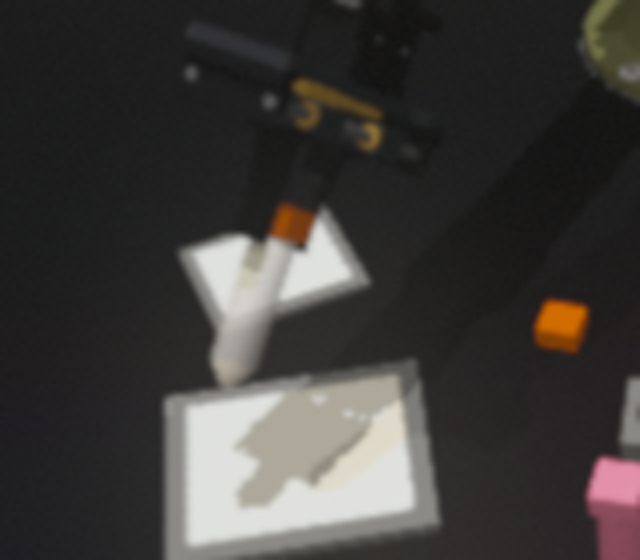

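The tube is at a 44.8° lean with its tip at z = 0.122, and its mid-point is within 3 mm of the panel centre. The picture has the tip at (230,383) and the cap at (293,225), which agrees to about 4 px. It touches nothing but the gripper. I'll let it settle, then hand in.

```bash
python3 -m creep '{"translation":[[0,-0.01,0.01],[0,0,0],[0,0,0],[0,0,0],[0,0,0]],"turn":[[0,0,0],[0,0,0],[0,0,0],[0,0,0],[0,0,0]],"grip":[0.3,0.3,0.3,0.3,0.3]}'
python3 -c "
from cell import env
print(env.sign_off())"
```

```text
time_s: 12.38
tool_pos: [0.4911, -0.3079, 0.1863]
tool_rot: [135.3, 0.3, 57.6]
force: [-0.2, 0.3, -0.8]
grip_width: 0.0317
grasp_force: 30.0
the job is handed in; nothing more can be done
None
```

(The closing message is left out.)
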